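Unlatch the coupon cage and fetch out the carrier

TASK

Get the carrier of pipe coupons out of the latched bench cage: press the red thumb lever to lift the latch bar out of its catch, swing the gate open to a right angle or more, then draw the carrier out and set it down in the middle of the green mat, its long side along the mat's long side. A piece of pipe stands in the gate's way: first move it aside, standing on the bare bench, clear of the gate's swing and of the mat. Leave the gate open, and do not knock over or shift anything else, nor tip the pipe or the carrier.

Things in the scene. Friction and masses are not known exactly. Their poses are not given: they have to be found in the camera images.
- cage: blue bench cage fixed to the table. Origin on the table at the middle of the gate opening; x points into the cage, y to the hinge side, z up. Inside: 120 mm wide, to x 205 mm, no floor plate. Side walls 45 mm high up to x 139 mm; beyond that steel roof bars, underside at 68 mm, top 78 mm. Hinge post at y 106 mm (20 x 18 mm, 85 mm high), catch post at y -105 mm
- catch (a point): middle of the yellow U catch on the catch post, open at the top, 90 mm above the table; its two lips, 6 mm thick, stand 13 mm either way along the cage's x and reach 99 mm above the table
- gate (a joint): swing of the yellow gate about its upright hinge, rad: 0 shut, 1.57 a right angle, stop at 1.9; it opens out of the cage (towards the cage's -x), turning clockwise seen from above, and stays where it is left (friction about 0.06 N m)
- gate_hinge (a point): point on the table under the gate's hinge line, y 95 mm in the cage's frame. Shut, the gate runs from here along the cage's -y. Its panel is 12 mm thick, reaches 186 mm from the hinge, top at 70 mm, foot at 10 mm; the latch bar projects to 227 mm from the hinge, so what stands within 235 mm of the hinge in front of the cage is in the swing
- latch (a joint): turn of the latch about its pivot on the gate, rad: 0 bar level (in the catch when the gate is shut), stop at 0.6. It grows as the red thumb lever is pressed down, which lifts the bar's far end; above 0.28 the bar clears the catch's lips. Let go, it falls back to 0 by its own weight (about 0.8 N at the lever)
- latch_pivot (a point): pivot of the latch, in the middle plane of the gate, 125 mm from the hinge and 90 mm above the table; the pivot's axis is square to the gate
- thumb_tab (a point): grip point of the red thumb lever: an upright tab 12 mm thick (its x, across the gate), 28 mm wide (y, along the gate), 88 to 134 mm above the table at rest; this point is 12 mm below its top, 70 mm from the hinge, 55 mm from the latch pivot towards the hinge and 32 mm above it. It moves with gate and latch. Free space on both sides of the tab above the gate's top
- carrier: loose aluminium carrier plate, 150 x 100 x 10 mm (its x, y, z), with four grey pipe coupons (40 mm across, tops at 55 mm) fixed on it and an orange upright handle in the middle. Origin under its middle. It stands in the cage, x along the cage's x, its rear under the roof bars. About 0.6 kg
- carrier_grip (a point): grip point of the carrier's orange handle, 80 mm above the carrier's underside; the handle is a plate 14 mm thick (carrier's y), 40 mm wide (x), its top at 100 mm
- mat: green inspection mat fixed on the bench, 190 x 140 mm (its x, y), 4 mm thick; origin under its middle
- offcut: loose standing piece of bright steel pipe, 48 mm outside, 36 mm inside, 110 mm tall, about 0.35 kg, standing in the gate's swing; origin at the middle of its foot
- dip: a closed grey jar with a red cap, 80 mm across, 85 mm tall; a bystander
- spray: a black spray can, 58 mm across, 170 mm tall; a bystander
- coupler: a short dark steel pipe coupler standing on end, 66 mm across, 60 mm tall; a bystander
- brush: a brush 200 mm long, up to 42 mm wide, lying on the bench, along its own x; origin under its middle; a bystander
- hammer: a hammer 240 mm long, head 90 mm wide at its +x end, lying on the bench, along its own x; origin under its middle; a bystander
- wrench: a wrench 200 mm long, up to 50 mm wide, lying on the bench, along its own x; origin under its middle; a bystander
- magnet: an orange and steel welding magnet, 100 x 100 x 26 mm, flat on the bench; a bystander

How it is judged:
By the outcome, as a careful person would: the job done as asked, in the order asked, and still so for the second after the job is handed in, with the robot touching nothing.
It also fails if it takes over 72 s, if anything falls off the work surface, if the arm or the gripper's body presses on something with over 40 N, if the wrist force passes 120 N, or if a joint passes its speed limit or range.

ROBOT

A 6-joint arm with a two-finger parallel gripper is mounted at the origin on the work surface. World frame = base frame: x ahead of the robot, y to its left, z up, the work surface at z = 0. Lengths are in m, angles in rad, forces in N, time in s.
With the tool pointing down it reaches from about 0.3 to 0.825 m from the base axis. Payload 5.4 kg.
Tool frame: the origin (TCP) lies at the very end of the fingers, on their centre line; the grasp point (between the pads) lies 19 mm behind it (r.grasp_offset is the distance from the TCP to the grasp point, in m); z points along the fingers, y is the direction in which the jaws open and shut (so a half turn about z gives the same grasp; the last joint's range is limited). The gripper opens to 92 mm and grips with 3 to 60 N. Pads are 20 mm wide; open, the fingers measure 128 mm over their backs; the gripper's body (75 mm by 189 mm) begins 69 mm behind the grasp point.
Start: joints at [-0.21, 0.158, 1.597, -0, 1.386, -0.21], TCP at [0.575, -0, 0.215] pointing down, gripper open.
Joint ranges: [-2.91, 2.91], [-0.94, 2.29], [0.18, 2.7], [-1.29, 4.43], [0.17, 2.64], [-3, 3]. Speed limits (rad/s): [2.57, 2.57, 3.14, 3.14, 3.14, 3.14].

INTERFACE

Orientations are given as a 3x3 rotation matrix whose columns are the frame's x, y, z axes.
In Python, from cell import r, viewer, order gives the robot as it stands. The module is installed in compiled form; this text tells all that it offers.
- The arm moves only by the shell command python3 -m jog 'ROWS'. ROWS is JSON, a list of rows, each an object with "claw": the opening, from -1 (shut) to 1 (fully open); "slide": the shift along the tool's x, y, z scaled (see below), a list of three; "angular": the turn, a rotation vector about the tool's x, y, z scaled (see below), a list of three. A call has exactly 5 rows; each row shifts and turns the commanded pose from where the row before left it, along the tool's axes as they then stand; what a row does not reach is not made up. The controller multiplies each number of a shift by 20 mm and each number of a turn by 0.1 rad. A row lasts 1/12 s, in which the tool goes at most 41.7 mm and 7.16 degrees, less where a joint would pass 70% of its speed; a pose out of reach is approached as far as the arm can. A call with a number of a shift or a turn outside -1 to 1 is refused whole. A call with a gripper value outside its range is refused whole. The fingers move at their own pace and stop on an object; the grip force is fixed at half the most. Time passes only in rows, so rows that do not move let the fingers close, or fill a call up. It gives the time, the measured TCP pose, the force and the opening at its end, in the units of the state.
- r.get_state(): the state, without advancing time (a new reading comes with each control period).
- viewer.capture(name): name is "scene" or "side" or "wrist"; returns a dict with "color" (420x560x3 uint8, red, green, blue), "K" (3x3 intrinsics, pixels), "dist_coeffs" ([k1, k2, p1, p2, k3] as OpenCV has them; the pictures are not rectified), "R" (3x3) and "t" (3): a world point X has camera coordinates R X + t. Camera axes: x right, y down, z forward; pixel columns grow to the right and rows downward; lengths in m; the calibration is good to about 2 mm. A picture is of the moment at which its call begins. There is no depth.
- order.job_done(): hands the job in, once; it reports no verdict.
Trained networks look in a picture, given as the dict that the camera call returned (one of the last four; its "shot" number tells which), for a name from the list of things; names that differ only in an ending like _2 or _b are one class to them, and where a whole thing is asked for, a point or a joint stands for the part that bears it (a point fixed in the world has none). Each returns a list of dicts, best first, with "conf" (0 to 1); they miss things now and then, are a little off and sometimes report something else, mostly with a low value. They report only what shows in the picture. A call takes as long as a camera call.
- viewer.recognise(target, picture): "location" ([x, y, z] in m, in world coordinates, good to about 4 mm: the middle of the surface that is visible of it).
The state is a dict: "t": time; "q": joint angles; "joint_vel": joint speeds; "effort": joint torques, N m; "position": TCP position; "ee_rot": TCP orientation; "wrist_force": force on the tool from outside, world axes, zero at the start; "ft_torque": the same for the moment, N m; "opening": finger opening in m.
Only numpy, scipy, OpenCV 4.12 (cv2) and the standard library are available. Lean on these libraries where they do the work, as an engineer would, in place of code of your own. Each camera call takes 0.05 s, during which the arm holds its last target. There are 200 camera calls.

## Working session

There is one attempt and no reset: what is moved stays moved. The work goes in short steps, Python scripts to look and compute and a shell command to move; the robot and the scene stay as the last step left them, time stands still between calls to the robot, and variables do not carry over. Pictures are saved under pics/ and viewed, about 8 in all and at most 12, crops included, and the job is handed in when it is done.

```bash
mkdir -p pics
cat > h.py <<'E'
import numpy as np, cv2
from cell import r, viewer, order
def shot(name, f=None):
    c=viewer.capture(name)
    if f: cv2.imwrite('pics/'+f, c["color"][:,:,::-1])
    return c
def proj(c,X):
    rv=cv2.Rodrigues(np.array(c["R"]))[0]
    return cv2.projectPoints(np.array(X,float).reshape(-1,1,3),rv,np.array(c["t"],float),np.array(c["K"]),np.array(c["dist_coeffs"]))[0].reshape(-1,2)
def unproj(c,uv,z):
    p=cv2.undistortPoints(np.array(uv,float).reshape(-1,1,2),np.array(c["K"]),np.array(c["dist_coeffs"])).reshape(-1,2)
    R=np.array(c["R"]);C=-R.T@np.array(c["t"])
    d=np.c_[p,np.ones(len(p))]@R
    return C+d*((z-C[2])/d[:,2])[:,None]
def rec(c,names):
    for n in names:
        print(n,[(round(d["conf"],2),np.round(d["location"],3).tolist()) for d in viewer.recognise(n,c)[:2]])
E
python3 - <<'E'
from h import *
for n in("scene","side"):
    c=shot(n,n+"1.png"); print(n, -np.array(c["R"]).T@np.array(c["t"]))
    rec(c,["cage","catch","gate","gate_hinge","latch","thumb_tab","carrier","carrier_grip","mat","offcut","dip","spray","coupler","brush","hammer","wrench","magnet"])
print(r.get_state(), r.grasp_offset)
E
```

```text
scene [ 0.98451795 -0.72183834  1.06860175]
cage [(0.8, [0.639, -0.129, 0.063])]
catch [(0.71, [0.644, -0.121, 0.066])]
gate [(0.92, [0.585, -0.1, 0.069]), (0.65, [0.479, 0.348, 0.083])]
gate_hinge [(0.81, [0.585, -0.103, 0.07])]
latch [(0.89, [0.574, -0.128, 0.096])]
thumb_tab [(0.9, [0.573, -0.127, 0.102])]
carrier [(0.8, [0.669, -0.115, 0.042])]
carrier_grip [(0.85, [0.664, -0.11, 0.045])]
mat [(0.65, [0.496, -0.379, 0.005])]
offcut [(0.85, [0.5, -0.062, 0.078])]
dip [(0.79, [0.481, 0.349, 0.082])]
spray [(0.65, [0.73, 0.245, 0.113]), (0.51, [0.585, -0.099, 0.069])]
coupler [(0.59, [0.584, -0.098, 0.07]), (0.57, [0.688, -0.338, 0.044])]
brush [(0.91, [0.628, -0.458, 0.016]), (0.68, [0.736, 0.245, 0.11])]
hammer [(0.78, [0.598, 0.448, 0.024]), (0.67, [0.665, -0.111, 0.042])]
wrench [(0.76, [0.257, -0.35, 0.006])]
magnet [(0.51, [0.267, 0.237, 0.026])]
side [ 0.32349989 -1.25964119  0.9926851 ]
cage [(0.56, [0.687, -0.168, 0.046])]
catch [(0.55, [0.686, -0.17, 0.044])]
gate [(0.65, [0.576, -0.125, 0.094])]
gate_hinge [(0.67, [0.568, -0.127, 0.094]), (0.49, [0.486, -0.066, 0.075])]
l
[... 635 characters left out ...]
    1.38619619e+00, -2.10100150e-01]), 'joint_vel': array([ 0.00021084,  0.00243869, -0.00148517, -0.00219017,  0.00119117,
        0.00058037]), 'effort': array([ 1.50016449e-04, -3.85564113e+01, -3.22358286e+01,  7.02675479e-02,
        3.06532381e-02, -1.49316514e-05]), 'position': array([ 5.74978672e-01, -5.62044211e-07,  2.14587123e-01]), 'ee_rot': array([[-3.78112114e-05,  9.99999999e-01, -3.13988538e-05],
       [ 9.99999999e-01,  3.78110084e-05, -6.46631152e-06],
       [-6.46512429e-06, -3.13990983e-05, -9.99999999e-01]]), 'wrist_force': array([ 0.19136404, -0.04185443,  0.71275021]), 'ft_torque': array([ 0.01321651,  0.00696268, -0.01110449]), 'opening': 0.09167712556770807} 0.0187
```

View pics/scene1.png

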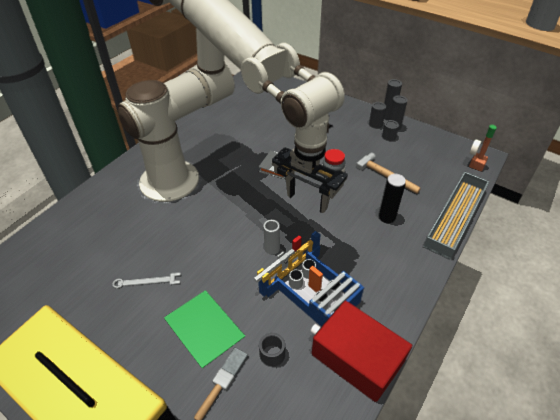

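View pics/side1.png

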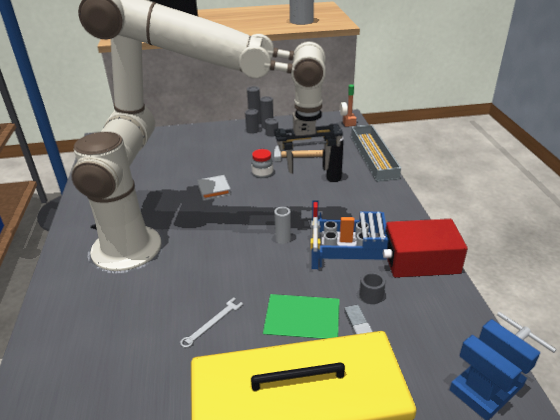

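The scene view shows the cage around (310,275), its gate towards the robot and the offcut at (272,237). The mat is at (205,327). In the side view the cage is at (350,235), the offcut at (283,226) and the mat at (303,316). Next I'll enlarge both crops.

Run:
```python
import cv2,numpy as np
a=cv2.imread('pics/scene1.png')[205:325,245:375]; b=cv2.imread('pics/side1.png')[190:280,265:395]
f=lambda i:cv2.resize(i,None,fx=6,fy=6,interpolation=cv2.INTER_CUBIC)
A=cv2.resize(a,None,fx=5,fy=5,interpolation=cv2.INTER_CUBIC);cv2.imwrite('pics/c1.png',A)
B=f(b);cv2.imwrite('pics/c2.png',B)
# mat corners
for n in('scene','side'):
    i=cv2.imread(f'pics/{n}1.png').astype(int); m=((i[:,:,1]>120)&(i[:,:,2]<80)&(i[:,:,0]<110)).astype('uint8')
    k,l,s,c=cv2.connectedComponentsWithStats(m); j=1+s[1:,4].argmax()
    ct=cv2.findContours((l==j).astype('uint8'),0,2)[0][0]; print(n,s[j],cv2.approxPolyDP(ct,6,True).reshape(-1,2).tolist())
```

```text
scene [ 164  291   70   70 1075] [[205, 291], [164, 318], [196, 360], [173, 323], [206, 314], [233, 327]]
side [ 263  295   76   44 2846] [[270, 296], [263, 333], [337, 336], [338, 299]]
```

View pics/c1.png

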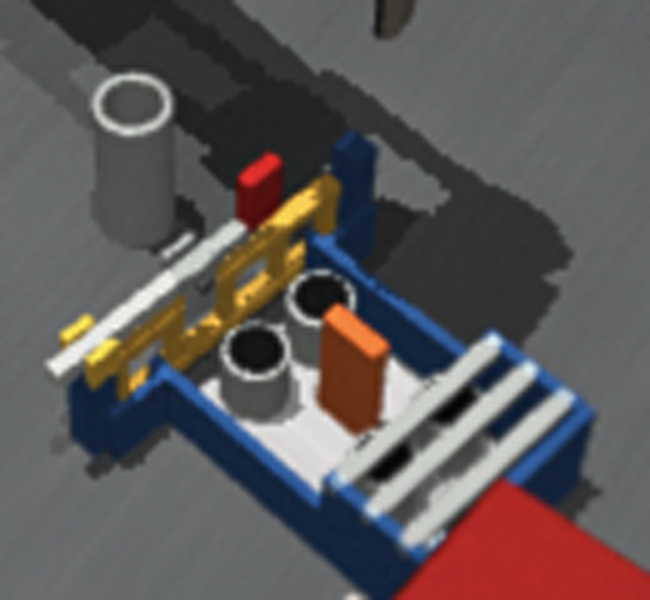

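View pics/c2.png

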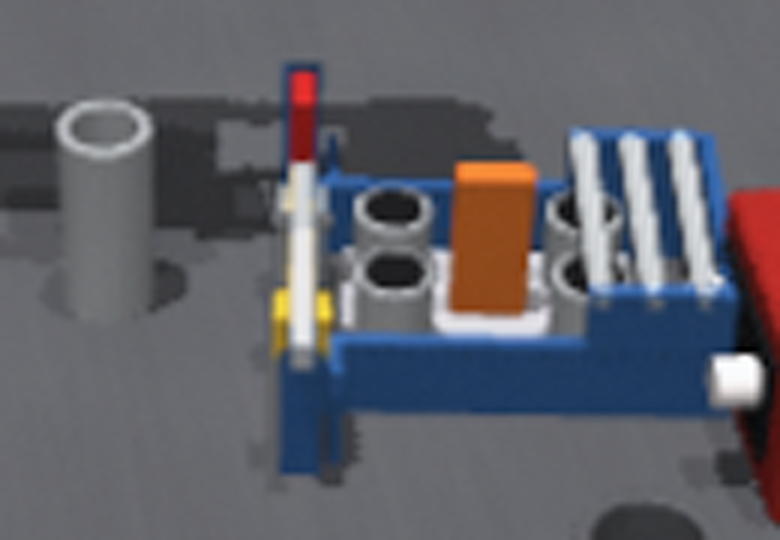

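```bash
cat > m.py <<'E'
from h import *
from scipy.optimize import least_squares as ls
sc=shot("scene");sd=shot("side")
S=lambda p:(p[0]/5+245,p[1]/5+205); D=lambda p:(p[0]/6+265,p[1]/6+190)
print("offcut",unproj(sc,[S((132,103))],.11),unproj(sd,[D((105,128))],.11))
print("handle",unproj(sc,[S((355,332))],.1),unproj(sd,[D((495,171))],.1))
print("coup rears scene", unproj(sc,[S((320,297)),S((255,350))],.055),unproj(sd,[D((395,210)),D((395,270))],.055))
P=[((0,.025,.134),S((262,166)),D((304,80))),((0,-.132,.09),S((55,368)),D((303,358))),((0,-.105,.099),S((88,345)),D((303,305))),((0,.106,.085),S((355,145)),None)]
def T(v,X): c,s=np.cos(v[2]),np.sin(v[2]); return np.array([v[0]+c*X[0]-s*X[1],v[1]+s*X[0]+c*X[1],X[2]])
def res(v): 
    o=[]
    for X,a,b in P:
        o+=list(proj(sc,[T(v,X)])[0]-a)
        if b: o+=list(proj(sd,[T(v,X)])[0]-b)
    return np.array(o)
f=ls(res,[.57,-.12,0]);print("cage",f.x,f.fun.round(1))
print("hinge",T(f.x,(0,.095,0)),"tab",T(f.x,(0,.025,.122)))
im=np.array([[270,296],[263,333],[337,336],[338,299]])
print("mat",unproj(sd,im,.004).round(4).tolist())
E
python3 m.py
```

```text
offcut [[ 0.48831013 -0.04813432  0.11      ]] [[ 0.48712611 -0.05357094  0.11      ]]
handle [[ 0.67693565 -0.10816827  0.1       ]] [[ 0.67374827 -0.11117207  0.1       ]]
coup rears scene [[ 0.63343419 -0.06998662  0.055     ]
 [ 0.62252419 -0.12151492  0.055     ]] [[ 0.63267626 -0.07630957  0.055     ]
 [ 0.62147268 -0.12418518  0.055     ]]
cage [ 0.5815421  -0.08873424 -0.20719533] [-0.4  0.3  0.1 -0.  -0.6  1.8 -0.1 -1.1  0.1 -1.3  0.  -0.9 -0.   0.2]
hinge [0.60108513 0.00423388 0.        ] tab [ 0.58668501 -0.06426894  0.122     ]
mat [[0.4135, -0.2925, 0.004], [0.379, -0.4177, 0.004], [0.5607, -0.4595, 0.004], [0.5936, -0.3361, 0.004]]
```

```bash
python3 -m jog '[{"claw":1,"slide":[-0.51,-0.87,0],"angular":[0,0,0]},{"claw":1,"slide":[-0.51,-0.87,0],"angular":[0,0,0]},{"claw":1,"slide":[-0.51,-0.87,0],"angular":[0,0,0]},{"claw":1,"slide":[-0.51,-0.87,0],"angular":[0,0,0]},{"claw":1,"slide":[-0.51,-0.87,0],"angular":[0,0,0]}]'
python3 - <<'E'
from h import *
import time
c=shot("wrist","w1.png"); print(r.get_state()["position"]); rec(c,["offcut","thumb_tab","gate"])
for n,X in dict(off=(.488,-.051,.11),tab=(.5867,-.0643,.134),catch=(.5815-.0216,-.0887-.1028,.099)).items(): print(n,proj(c,[X]))
E
```

```text
t: 2.32
position: [0.4872, -0.0514, 0.2146]
ee_rot: [[-0.0, 1.0, 0.0], [1.0, 0.0, -0.0], [-0.0, 0.0, -1.0]]
wrist_force: [0.9, -0.3, 0.0]
opening: 0.0916
[ 0.48497217 -0.0525848   0.21440835]
offcut [(0.81, [0.49, -0.055, 0.095]), (0.45, [0.579, -0.068, 0.101])]
thumb_tab [(0.75, [0.579, -0.072, 0.098])]
gate [(0.98, [0.581, -0.073, 0.074]), (0.22, [0.308, -0.311, 0.004])]
off [[279.29289769 216.69623858]]
tab [[390.97680892 238.46069099]]
catch [[343.7328745  335.98902179]]
```

View pics/w1.png

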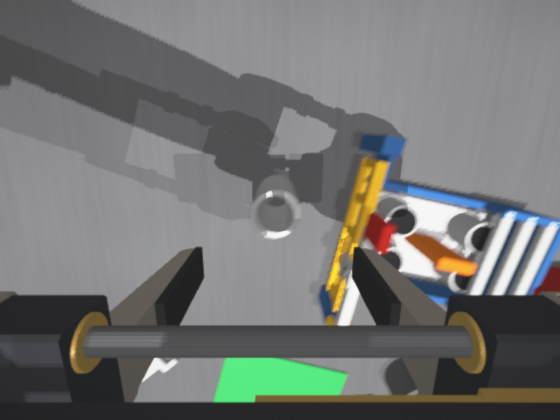

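Offcut rim is at (276,215), within 3 px of the prediction, and the tab is at about (388,238), also agreeing. I'll grasp the offcut.

```bash
python3 -m jog '[{"claw":1,"slide":[0.1,0,0.8],"angular":[0,0,0]},{"claw":1,"slide":[0,0,0.8],"angular":[0,0,0]},{"claw":1,"slide":[0,0,0.8],"angular":[0,0,0]},{"claw":1,"slide":[0,0,0.8],"angular":[0,0,0]},{"claw":1,"slide":[0,0,0.8],"angular":[0,0,0]}]'
python3 -m jog '[{"claw":1,"slide":[0,0,0.7],"angular":[0,0,0]},{"claw":1,"slide":[0,0,0.7],"angular":[0,0,0]},{"claw":1,"slide":[0,0,0.7],"angular":[0,0,0]},{"claw":1,"slide":[0,0,0.7],"angular":[0,0,0]},{"claw":1,"slide":[0,0,0.7],"angular":[0,0,0]}]'
python3 -m jog '[{"claw":0.3,"slide":[0,0,0],"angular":[0,0,0]},{"claw":0.1,"slide":[0,0,0],"angular":[0,0,0]},{"claw":-0.1,"slide":[0,0,0],"angular":[0,0,0]},{"claw":-0.3,"slide":[0,0,0],"angular":[0,0,0]},{"claw":-0.5,"slide":[0,0,0],"angular":[0,0,0]}]'
python3 -m jog '[{"claw":-1,"slide":[0,0,0],"angular":[0,0,0]},{"claw":-1,"slide":[0,0,0],"angular":[0,0,0]},{"claw":-1,"slide":[0,0,0],"angular":[0,0,0]},{"claw":-1,"slide":[0,0,0],"angular":[0,0,0]},{"claw":-1,"slide":[0,0,0],"angular":[0,0,0]}]'
```

```text
t: 2.93
position: [0.4889, -0.0485, 0.1339]
ee_rot: [[-0.001, 1.0, 0.001], [1.0, 0.001, 0.0], [0.0, 0.001, -1.0]]
wrist_force: [0.7, 1.1, 0.2]
opening: 0.0921
t: 3.35
position: [0.4889, -0.0485, 0.0639]
ee_rot: [[-0.001, 1.0, 0.001], [1.0, 0.001, 0.0], [0.0, 0.001, -1.0]]
wrist_force: [1.0, -0.6, 0.1]
opening: 0.092
t: 3.77
position: [0.4889, -0.0492, 0.0656]
ee_rot: [[-0.0, 1.0, 0.002], [1.0, 0.0, -0.001], [-0.001, 0.002, -1.0]]
wrist_force: [0.1, 0.1, -0.5]
opening: 0.0608
t: 4.18
position: [0.4883, -0.0492, 0.0651]
ee_rot: [[0.0, 1.0, 0.001], [1.0, -0.0, -0.0], [-0.0, 0.001, -1.0]]
wrist_force: [-0.3, -0.9, 4.6]
opening: 0.048
```

```bash
python3 -m jog '[{"claw":-1,"slide":[0,0,-0.3],"angular":[0,0,0]},{"claw":-1,"slide":[0,0,-0.4],"angular":[0,0,0]},{"claw":-1,"slide":[0,0,-0.4],"angular":[0,0,0]},{"claw":-1,"slide":[0,0,-0.4],"angular":[0,0,0]},{"claw":-1,"slide":[0,0,0],"angular":[0,0,0]}]'
python3 -m jog '[{"claw":-1,"slide":[-0.3,-0.4,0],"angular":[0,0,0]},{"claw":-1,"slide":[-0.5,-0.7,0],"angular":[0,0,0]},{"claw":-1,"slide":[-0.5,-0.8,0],"angular":[0,0,0]},{"claw":-1,"slide":[-0.5,-0.8,0],"angular":[0,0,0]},{"claw":-1,"slide":[-0.5,-0.8,0],"angular":[0,0,0]}]'
python3 -m jog '[{"claw":-1,"slide":[-0.5,-0.8,0],"angular":[0,0,0]},{"claw":-1,"slide":[-0.5,-0.8,0],"angular":[0,0,0]},{"claw":-1,"slide":[-0.5,-0.8,0],"angular":[0,0,0]},{"claw":-1,"slide":[-0.5,-0.7,0],"angular":[0,0,0]},{"claw":-1,"slide":[-0.3,-0.3,0],"angular":[0,0,0]}]'
python3 -m jog '[{"claw":-1,"slide":[0,0,0.3],"angular":[0,0,0]},{"claw":-1,"slide":[0,0,0.4],"angular":[0,0,0]},{"claw":-1,"slide":[0,0,0.4],"angular":[0,0,0]},{"claw":-1,"slide":[0,0,0.25],"angular":[0,0,0]},{"claw":-1,"slide":[0,0,0],"angular":[0,0,0]}]'
```

```text
t: 4.6
position: [0.4894, -0.0495, 0.0968]
ee_rot: [[-0.0, 1.0, 0.003], [1.0, 0.0, -0.001], [-0.001, 0.003, -1.0]]
wrist_force: [-0.8, 0.4, -1.4]
opening: 0.0484
t: 5.02
position: [0.4163, -0.0954, 0.094]
ee_rot: [[-0.0, 1.0, -0.001], [1.0, 0.0, 0.0], [0.0, -0.001, -1.0]]
wrist_force: [0.2, 0.0, -3.1]
opening: 0.0484
t: 5.43
position: [0.3478, -0.1413, 0.0939]
ee_rot: [[0.001, 1.0, -0.002], [1.0, -0.001, 0.0], [0.0, -0.002, -1.0]]
wrist_force: [0.5, -0.2, -2.6]
opening: 0.0482
t: 5.85
position: [0.3492, -0.1397, 0.0658]
ee_rot: [[-0.001, 1.0, -0.003], [1.0, 0.001, 0.003], [0.003, -0.003, -1.0]]
wrist_force: [0.3, 0.6, -3.5]
opening: 0.0481
```

```bash
python3 -m jog '[{"claw":-1,"slide":[0,0,0.05],"angular":[0,0,0]},{"claw":0.2,"slide":[0,0,0],"angular":[0,0,0]},{"claw":0.6,"slide":[0,0,0],"angular":[0,0,0]},{"claw":1,"slide":[0,0,0],"angular":[0,0,0]},{"claw":1,"slide":[0,0,0],"angular":[0,0,0]}]'
python3 -m jog '[{"claw":1,"slide":[0,0,0],"angular":[0,0,0]},{"claw":1,"slide":[0,0,-0.5],"angular":[0,0,0]},{"claw":1,"slide":[0,0,-0.8],"angular":[0,0,0]},{"claw":1,"slide":[0,0,-0.9],"angular":[0,0,0]},{"claw":1,"slide":[0,0,-0.9],"angular":[0,0,0]}]'
python3 -m jog '[{"claw":1,"slide":[0,0,-0.9],"angular":[0,0,0]},{"claw":1,"slide":[0,0,-0.9],"angular":[0,0,0]},{"claw":1,"slide":[0,0,-0.9],"angular":[0,0,0]},{"claw":1,"slide":[0,0,-0.9],"angular":[0,0,0]},{"claw":1,"slide":[0,0,0],"angular":[0,0,0]}]'
python3 -m jog '[{"claw":0,"slide":[0.26,0.8,0],"angular":[0,0,0]},{"claw":0,"slide":[0.26,0.8,0],"angular":[0,0,0]},{"claw":0,"slide":[0.26,0.8,0],"angular":[0,0,0]},{"claw":0,"slide":[0.26,0.8,0],"angular":[0,0,0]},{"claw":0,"slide":[0.26,0.8,0],"angular":[0,0,0]}]'
python3 -m jog '[{"claw":0,"slide":[0.26,0.8,0],"angular":[0,0,0]},{"claw":0,"slide":[0.26,0.8,0],"angular":[0,0,0]},{"claw":0,"slide":[0.26,0.8,0],"angular":[0,0,0]},{"claw":0,"slide":[0.26,0.8,0],"angular":[0,0,0]},{"claw":0,"slide":[0.26,0.8,0],"angular":[0,0,0]}]'
python3 -m jog '[{"claw":0,"slide":[0.25,0.8,0],"angular":[0,0,0]},{"claw":0,"slide":[0.26,0.8,0],"angular":[0,0,0]},{"claw":0,"slide":[0.26,0.8,0],"angular":[0,0,0]},{"claw":0,"slide":[0.26,0.8,0],"angular":[0,0,0]},{"claw":0,"slide":[0.26,0.7,0],"angular":[0,0,0]}]'
python3 -m jog '[{"claw":0,"slide":[0,0,0],"angular":[0,0,0.7]},{"claw":0,"slide":[0,0,0],"angular":[0,0,0.7]},{"claw":0,"slide":[0,0,0],"angular":[0,0,0.67]},{"claw":0,"slide":[0,0,0],"angular":[0,0,0]},{"claw":0,"slide":[0,0,0],"angular":[0,0,0]}]'
python3 - <<'E'
from h import *
c=shot("wrist","w2.png"); s=r.get_state();print(s["position"],s["ee_rot"]); rec(c,["thumb_tab"])
print(proj(c,[(.5867,-.0643,.134),(.5867,-.0643,.122)]))
rec(shot("side","s2.png"),["offcut"]); rec(shot("scene","sc2.png"),["offcut"])
E
```

```text
t: 6.27
position: [0.3505, -0.1414, 0.0672]
ee_rot: [[-0.0, 1.0, 0.001], [1.0, 0.0, -0.001], [-0.001, 0.001, -1.0]]
wrist_force: [0.0, -0.4, -0.8]
opening: 0.0725
t: 6.68
position: [0.3498, -0.1409, 0.1293]
ee_rot: [[0.0, 1.0, -0.0], [1.0, -0.0, 0.0], [0.0, -0.0, -1.0]]
wrist_force: [0.7, -1.0, -0.5]
opening: 0.0917
t: 7.1
position: [0.3518, -0.1425, 0.2043]
ee_rot: [[0.0, 1.0, 0.006], [1.0, -0.0, -0.005], [-0.005, 0.006, -1.0]]
wrist_force: [0.2, 0.6, 0.0]
opening: 0.0922
t: 7.52
position: [0.4303, -0.1145, 0.1993]
ee_rot: [[0.0, 1.0, -0.001], [1.0, -0.0, 0.001], [0.001, -0.001, -1.0]]
wrist_force: [-0.5, 0.4, -0.6]
opening: 0.0606
t: 7.93
position: [0.5103, -0.0885, 0.1991]
ee_rot: [[0.0, 1.0, -0.001], [1.0, -0.0, 0.001], [0.001, -0.001, -1.0]]
wrist_force: [-0.6, -0.5, 0.1]
opening: 0.046
t: 8.35
position: [0.5884, -0.0628, 0.199]
ee_rot: [[0.0, 1.0, -0.001], [1.0, -0.0, 0.0], [0.0, -0.001, -1.0]]
wrist_force: [-0.2, -0.2, -0.0]
opening: 0.046
t: 8.77
position: [0.5876, -0.0631, 0.1995]
ee_rot: [[0.204, 0.979, -0.001], [0.979, -0.204, 0.0], [0.0, -0.001, -1.0]]
wrist_force: [-0.5, -0.1, -0.5]
opening: 0.0458
[ 0.58763965 -0.06316628  0.19972705] [[ 2.03786353e-01  9.79014859e-01 -1.01400669e-03]
 [ 9.79015379e-01 -2.03786140e-01  3.09969858e-04]
 [ 9.68245869e-05 -1.05589577e-03 -9.99999438e-01]]
thumb_tab [(0.91, [0.578, -0.098, 0.096])]
[[277.93062745 231.07265691]
 [277.94743564 226.73929079]]
offcut [(0.88, [0.347, -0.155, 0.076]), (0.42, [0.66, -0.111, 0.05])]
offcut [(0.63, [0.364, -0.15, 0.076])]
```

View pics/w2.png

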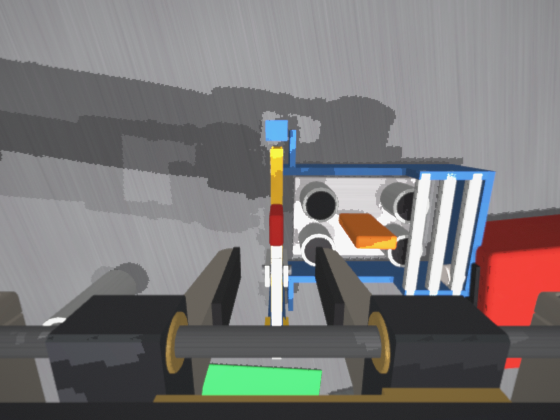

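Tab is centred between the fingers at (277,228), and the gate is parallel to the pads. Descending to grip it.

```bash
python3 -m jog '[{"claw":0,"slide":[0,0,0.96],"angular":[0,0,0]},{"claw":0,"slide":[0,0,0.96],"angular":[0,0,0]},{"claw":0,"slide":[0,0,0.96],"angular":[0,0,0]},{"claw":0,"slide":[0,0,0.96],"angular":[0,0,0]},{"claw":0,"slide":[0,0,0.96],"angular":[0,0,0]}]'
python3 -m jog '[{"claw":-0.3,"slide":[0,0,0],"angular":[0,0,0]},{"claw":-0.5,"slide":[0,0,0],"angular":[0,0,0]},{"claw":-0.7,"slide":[0,0,0],"angular":[0,0,0]},{"claw":-1,"slide":[0,0,0],"angular":[0,0,0]},{"claw":-1,"slide":[0,0,0],"angular":[0,0,0]}]'
python3 -m jog '[{"claw":-1,"slide":[0,0,0],"angular":[0,0,0]},{"claw":-1,"slide":[0,0,0],"angular":[0,0,0]},{"claw":-1,"slide":[0,0,0],"angular":[0,0,0]},{"claw":-1,"slide":[0,0,0],"angular":[0,0,0]},{"claw":-1,"slide":[0,0,0],"angular":[0,0,0]}]'
```

```text
t: 9.48
position: [0.588, -0.0633, 0.1038]
ee_rot: [[0.205, 0.979, 0.0], [0.979, -0.205, -0.0], [-0.0, 0.0, -1.0]]
wrist_force: [0.1, -0.3, 0.3]
opening: 0.046
t: 9.9
position: [0.5876, -0.0631, 0.1059]
ee_rot: [[0.205, 0.979, -0.001], [0.979, -0.205, 0.0], [0.0, -0.001, -1.0]]
wrist_force: [-8.2, 3.3, 3.1]
opening: 0.0145
t: 10.32
position: [0.5863, -0.0625, 0.1053]
ee_rot: [[0.205, 0.979, -0.004], [0.979, -0.205, 0.001], [0.0, -0.004, -1.0]]
wrist_force: [-7.9, 3.9, 4.9]
opening: 0.0116
```

```bash
python3 -m jog '[{"claw":-1,"slide":[0.05,0,0.22],"angular":[0,-0.8,0]},{"claw":-1,"slide":[0.05,0,0.22],"angular":[0,-0.8,0]},{"claw":-1,"slide":[0.05,0,0.22],"angular":[0,-0.8,0]},{"claw":-1,"slide":[0.05,0,0.22],"angular":[0,-0.8,0]},{"claw":-1,"slide":[0.05,0,0.22],"angular":[0,-0.8,0]}]'
python3 -m jog '[{"claw":-1,"slide":[0,0,0],"angular":[0,0,0]},{"claw":-1,"slide":[0,0,0],"angular":[0,0,0]},{"claw":-1,"slide":[0,0,0],"angular":[0,0,0]},{"claw":-1,"slide":[0,0,0],"angular":[0,0,0]},{"claw":-1,"slide":[0,0,0],"angular":[0,0,0]}]'
python3 - <<'E'
from h import *
a=shot("scene")["color"][205:325,245:375]; b=shot("side")["color"][180:280,265:395]
f=lambda i:cv2.resize(i,(390,300),interpolation=cv2.INTER_CUBIC)
cv2.imwrite('pics/p1.png',np.hstack([f(a),f(b)])[:,:,::-1])
E
```

```text
t: 10.73
position: [0.5866, -0.0612, 0.082]
ee_rot: [[0.189, 0.978, -0.084], [0.9, -0.207, -0.384], [-0.393, -0.003, -0.92]]
wrist_force: [-7.1, -1.2, -3.3]
opening: 0.0114
t: 11.15
position: [0.5866, -0.061, 0.0818]
ee_rot: [[0.189, 0.978, -0.084], [0.902, -0.207, -0.378], [-0.387, -0.004, -0.922]]
wrist_force: [-5.6, 2.3, -1.4]
opening: 0.0119
```

View pics/p1.png

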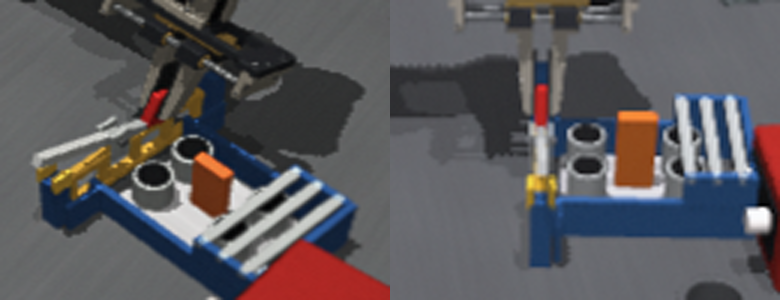

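The left half shows the bar tip raised at (38,160), above the catch lips at (45,175), so the latch is lifted. Now I swing the gate a little, still pressing.

```bash
python3 -m jog '[{"claw":-1,"slide":[0,-0.28,0],"angular":[0.31,0,0.74]},{"claw":-1,"slide":[0,-0.28,0],"angular":[0.31,0,0.74]},{"claw":-1,"slide":[0,-0.28,0],"angular":[0.31,0,0.74]},{"claw":-1,"slide":[0,-0.28,0],"angular":[0.31,0,0.74]},{"claw":-1,"slide":[0,-0.28,0],"angular":[0.31,0,0.74]}]'
python3 - <<'E'
from h import *
p=r.get_state()["position"]; print(np.linalg.norm(p[:2]-[.601,.0042]))
E
```

```text
t: 11.67
position: [0.5622, -0.0506, 0.082]
ee_rot: [[0.53, 0.818, -0.222], [0.755, -0.575, -0.316], [-0.386, -0.0, -0.923]]
wrist_force: [0.2, 2.7, -4.1]
opening: 0.0119
0.06708833654809349
```

```bash
python3 -m jog '[{"claw":-1,"slide":[-0.07,0,-0.22],"angular":[0,0.8,0]},{"claw":-1,"slide":[-0.07,0,-0.22],"angular":[0,0.8,0]},{"claw":-1,"slide":[-0.07,0,-0.22],"angular":[0,0.8,0]},{"claw":-1,"slide":[-0.07,0,-0.22],"angular":[0,0.8,0]},{"claw":-1,"slide":[-0.07,0,-0.22],"angular":[0,0.8,0]}]'
python3 -m jog '[{"claw":-1,"slide":[0,-0.35,0],"angular":[0,0,1]},{"claw":-1,"slide":[0,-0.35,0],"angular":[0,0,1]},{"claw":-1,"slide":[0,-0.35,0],"angular":[0,0,1]},{"claw":-1,"slide":[0,-0.35,0],"angular":[0,0,1]},{"claw":-1,"slide":[0,-0.35,0],"angular":[0,0,1]}]'
```

```text
t: 12.08
position: [0.5616, -0.0519, 0.1056]
ee_rot: [[0.571, 0.821, 0.005], [0.821, -0.571, 0.006], [0.007, 0.001, -1.0]]
wrist_force: [-1.4, 2.1, -6.7]
opening: 0.0117
t: 12.5
position: [0.539, -0.0268, 0.1062]
ee_rot: [[0.897, 0.442, 0.007], [0.442, -0.897, 0.003], [0.007, 0.001, -1.0]]
wrist_force: [3.4, 3.7, -4.2]
opening: 0.0121
```

```bash
python3 -m jog '[{"claw":-1,"slide":[0,-0.35,0],"angular":[0,0,1]},{"claw":-1,"slide":[0,-0.35,0],"angular":[0,0,1]},{"claw":-1,"slide":[0,-0.35,0],"angular":[0,0,1]},{"claw":-1,"slide":[0,-0.35,0],"angular":[0,0,1]},{"claw":-1,"slide":[0,-0.35,0],"angular":[0,0,1]}]'
python3 -m jog '[{"claw":-1,"slide":[0,-0.35,0],"angular":[0,0,1]},{"claw":-1,"slide":[0,-0.35,0],"angular":[0,0,1]},{"claw":-1,"slide":[0,-0.35,0],"angular":[0,0,1]},{"claw":-1,"slide":[0,0,0],"angular":[0,0,0]},{"claw":-1,"slide":[0,0,0],"angular":[0,0,0]}]'
```

```text
t: 12.92
position: [0.5316, 0.0061, 0.1064]
ee_rot: [[0.999, -0.042, 0.01], [-0.042, -0.999, 0.001], [0.01, -0.001, -1.0]]
wrist_force: [10.5, 2.4, -8.8]
opening: 0.0114
t: 13.33
position: [0.5353, 0.0259, 0.1064]
ee_rot: [[0.944, -0.331, 0.012], [-0.331, -0.944, -0.001], [0.011, -0.003, -1.0]]
wrist_force: [10.2, 1.4, -10.4]
opening: 0.0117
```

```bash
python3 -m jog '[{"claw":-0.6,"slide":[0,0,0],"angular":[0,0,0]},{"claw":-0.4,"slide":[0,0,0],"angular":[0,0,0]},{"claw":-0.2,"slide":[0,0,0],"angular":[0,0,0]},{"claw":0,"slide":[0,0,0],"angular":[0,0,0]},{"claw":0,"slide":[0,0,0],"angular":[0,0,0]}]'
python3 -m jog '[{"claw":0,"slide":[0,0,-0.6],"angular":[0,0,0]},{"claw":0,"slide":[0,0,-1],"angular":[0,0,0]},{"claw":0,"slide":[0,0,-1],"angular":[0,0,0]},{"claw":0,"slide":[0,0,-1],"angular":[0,0,-0.6]},{"claw":0,"slide":[0,0,-1],"angular":[0,0,-0.7]}]'
python3 -m jog '[{"claw":0,"slide":[0.83,0.52,0],"angular":[0,0,0]},{"claw":0,"slide":[0.83,0.52,0],"angular":[0,0,0]},{"claw":0,"slide":[0.83,0.52,0],"angular":[0,0,0]},{"claw":0,"slide":[0.83,0.52,0],"angular":[0,0,0]},{"claw":0,"slide":[0.83,0.52,0],"angular":[0,0,0]}]'
python3 -m jog '[{"claw":0,"slide":[0.83,0.52,0],"angular":[0,0,0]},{"claw":0,"slide":[0.83,0.52,0],"angular":[0,0,0]},{"claw":0,"slide":[0.83,0.52,0],"angular":[0,0,0]},{"claw":0,"slide":[0.83,0.52,0],"angular":[0,0,0]},{"claw":0,"slide":[0.83,0.52,0],"angular":[0,0,0]}]'
python3 - <<'E'
from h import *
c=shot("wrist","w3.png"); s=r.get_state();print(s["position"],s["ee_rot"].round(3))
print(proj(c,[(.675,-.11,.1),(.675,-.11,.08)])); rec(c,["carrier_grip","latch","gate"])
E
```

```text
t: 13.75
position: [0.5314, 0.026, 0.1054]
ee_rot: [[0.944, -0.331, 0.002], [-0.331, -0.944, -0.0], [0.002, -0.0, -1.0]]
wrist_force: [0.3, 0.3, 0.8]
opening: 0.0429
t: 14.17
position: [0.5312, 0.0262, 0.199]
ee_rot: [[0.979, -0.203, 0.002], [-0.203, -0.979, -0.001], [0.002, 0.0, -1.0]]
wrist_force: [0.9, -0.2, 0.5]
opening: 0.0458
t: 14.58
position: [0.6025, -0.0424, 0.1983]
ee_rot: [[0.979, -0.206, 0.002], [-0.206, -0.979, -0.001], [0.002, 0.0, -1.0]]
wrist_force: [-0.2, 0.3, -0.4]
opening: 0.046
t: 15.0
position: [0.6729, -0.1104, 0.1983]
ee_rot: [[0.979, -0.206, 0.002], [-0.206, -0.979, -0.001], [0.002, 0.0, -1.0]]
wrist_force: [-0.3, 0.1, -0.1]
opening: 0.0457
[ 0.67453667 -0.11327499  0.19803802] [[ 0.978 -0.208  0.004]
 [-0.208 -0.978 -0.002]
 [ 0.004  0.002 -1.   ]]
[[276.69833532 215.76756875]
 [276.74628233 210.47733915]]
carrier_grip [(0.85, [0.668, -0.111, 0.031])]
latch []
gate [(0.44, [0.522, -0.38, 0.004])]
```

View pics/w3.png

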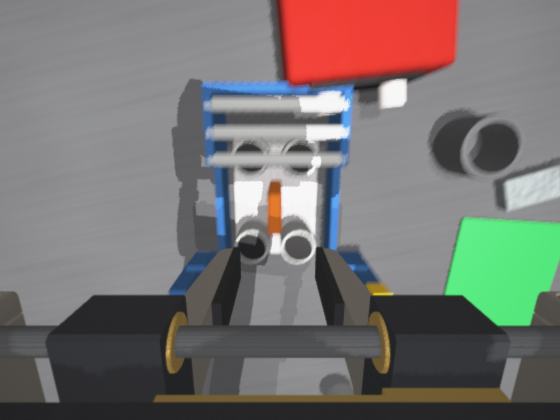

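Handle spans rows 182–235 at column 275, between the pads. Descending and gripping.

```bash
python3 -m jog '[{"claw":0,"slide":[0.15,0,0.7],"angular":[0,0,0]},{"claw":0,"slide":[0,0,0.7],"angular":[0,0,0]},{"claw":0,"slide":[0,0,0.7],"angular":[0,0,0]},{"claw":0,"slide":[0,0,0.7],"angular":[0,0,0]},{"claw":0,"slide":[0,0,0.7],"angular":[0,0,0]}]'
python3 -m jog '[{"claw":0,"slide":[0,0,0.7],"angular":[0,0,0]},{"claw":0,"slide":[0,0,0.7],"angular":[0,0,0]},{"claw":0,"slide":[0,0,0.7],"angular":[0,0,0]},{"claw":0,"slide":[0,0,0.7],"angular":[0,0,0]},{"claw":0,"slide":[0,0,0.5],"angular":[0,0,0]}]'
python3 -m jog '[{"claw":-0.3,"slide":[0,0,0],"angular":[0,0,0]},{"claw":-0.5,"slide":[0,0,0],"angular":[0,0,0]},{"claw":-0.7,"slide":[0,0,0],"angular":[0,0,0]},{"claw":-1,"slide":[0,0,0],"angular":[0,0,0]},{"claw":-1,"slide":[0,0,0],"angular":[0,0,0]}]'
python3 -m jog '[{"claw":-1,"slide":[0,0,0],"angular":[0,0,0]},{"claw":-1,"slide":[0,0,0],"angular":[0,0,0]},{"claw":-1,"slide":[0,0,0],"angular":[0,0,0]},{"claw":-1,"slide":[0,0,0],"angular":[0,0,0]},{"claw":-1,"slide":[0,0,0],"angular":[0,0,0]}]'
```

```text
t: 15.62
position: [0.6743, -0.1097, 0.1247]
ee_rot: [[0.979, -0.205, -0.001], [-0.205, -0.979, 0.0], [-0.001, -0.0, -1.0]]
wrist_force: [-0.2, -0.6, -0.1]
opening: 0.0461
t: 16.03
position: [0.6746, -0.1102, 0.059]
ee_rot: [[0.979, -0.206, -0.001], [-0.206, -0.979, 0.0], [-0.001, 0.0, -1.0]]
wrist_force: [0.3, 0.4, -0.8]
opening: 0.0458
t: 16.45
position: [0.6764, -0.1094, 0.0627]
ee_rot: [[0.979, -0.206, 0.004], [-0.206, -0.979, 0.001], [0.004, -0.002, -1.0]]
wrist_force: [0.7, 4.9, 2.8]
opening: 0.0148
t: 16.87
position: [0.6764, -0.1094, 0.0626]
ee_rot: [[0.979, -0.206, 0.004], [-0.206, -0.979, 0.0], [0.003, -0.001, -1.0]]
wrist_force: [1.1, 6.2, 3.5]
opening: 0.0136
```

```bash
python3 -m jog '[{"claw":-1,"slide":[0,0,-0.1],"angular":[0,0,0]},{"claw":-1,"slide":[0,0,-0.1],"angular":[0,0,0]},{"claw":-1,"slide":[0,0,0],"angular":[0,0,0]},{"claw":-1,"slide":[0,0,0],"angular":[0,0,0]},{"claw":-1,"slide":[0,0,0],"angular":[0,0,0]}]'
python3 -m jog '[{"claw":-1,"slide":[-0.2,0,0],"angular":[0,0,0]},{"claw":-1,"slide":[-0.4,0,0],"angular":[0,0,0]},{"claw":-1,"slide":[-0.4,0,0],"angular":[0,0,0]},{"claw":-1,"slide":[-0.4,0,0],"angular":[0,0,0]},{"claw":-1,"slide":[-0.4,0,0],"angular":[0,0,0]}]'
```

```text
t: 17.28
position: [0.6746, -0.1106, 0.0643]
ee_rot: [[0.979, -0.206, -0.0], [-0.206, -0.979, -0.0], [-0.0, 0.0, -1.0]]
wrist_force: [-1.0, -0.3, -6.1]
opening: 0.0138
t: 17.7
position: [0.6392, -0.1029, 0.0649]
ee_rot: [[0.979, -0.206, 0.001], [-0.206, -0.979, -0.0], [0.001, 0.0, -1.0]]
wrist_force: [-0.3, 0.4, -7.3]
opening: 0.0137
```

```bash
python3 -m jog '[{"claw":-1,"slide":[-0.5,0,0],"angular":[0,0,0]},{"claw":-1,"slide":[-0.6,0,0],"angular":[0,0,0]},{"claw":-1,"slide":[-0.6,0,0],"angular":[0,0,0]},{"claw":-1,"slide":[-0.3,0,0],"angular":[0,0,0]},{"claw":-1,"slide":[0,0,0],"angular":[0,0,0]}]'
python3 -m jog '[{"claw":-1,"slide":[0,0,-0.3],"angular":[0,0,0]},{"claw":-1,"slide":[0,0,-0.6],"angular":[0,0,0]},{"claw":-1,"slide":[0,0,-0.8],"angular":[0,0,0]},{"claw":-1,"slide":[0,0,-0.8],"angular":[0,0,0]},{"claw":-1,"slide":[0,0,-0.8],"angular":[0,0,0]}]'
python3 -m jog '[{"claw":-1,"slide":[0,0,-0.8],"angular":[0,0,0]},{"claw":-1,"slide":[0,0,-0.8],"angular":[0,0,0]},{"claw":-1,"slide":[0,0,-0.6],"angular":[0,0,0]},{"claw":-1,"slide":[0,0,-0.3],"angular":[0,0,0]},{"claw":-1,"slide":[0,0,0],"angular":[0,0,0]}]'
python3 - <<'E'
from h import *
a=shot("scene","sc4.png")["color"]; b=shot("side","sd4.png")["color"]
A=cv2.resize(a[190:370,140:380],(480,360)); B=cv2.resize(b[150:350,220:400],(320,360))
cv2.imwrite('pics/v4.png',np.hstack([A,B])[:,:,::-1])
E
```

```text
t: 18.12
position: [0.5994, -0.0943, 0.0648]
ee_rot: [[0.979, -0.206, -0.001], [-0.206, -0.979, 0.0], [-0.001, 0.0, -1.0]]
wrist_force: [1.0, 0.5, -6.5]
opening: 0.014
t: 18.53
position: [0.602, -0.0952, 0.1335]
ee_rot: [[0.979, -0.206, 0.003], [-0.206, -0.979, -0.001], [0.004, 0.001, -1.0]]
wrist_force: [0.7, 0.5, -7.4]
opening: 0.0141
t: 18.95
position: [0.6024, -0.0953, 0.1838]
ee_rot: [[0.979, -0.206, 0.006], [-0.206, -0.979, -0.002], [0.006, 0.001, -1.0]]
wrist_force: [0.7, -1.1, -6.2]
opening: 0.0139
```

View pics/v4.png

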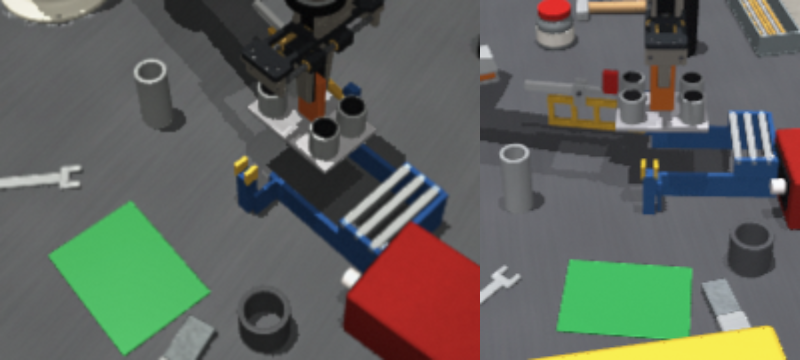

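Left half: plate corners at (248,105), (322,168) and (375,130), with the carrier level. The gate stands open, the offcut stands at (153,95), and the mat is fully visible. I'll measure the mat and the carrier's offset in the grip.

Run:
```python
from h import *
cs={n:shot(n) for n in("scene","side")}; p=r.get_state()["position"];print(p)
for n,c in cs.items():
    i=c["color"].astype(int); m=((i[:,:,1]>i[:,:,0]+60)&(i[:,:,1]>i[:,:,2]+50)).astype('uint8')
    k,l,s,_=cv2.connectedComponentsWithStats(m); j=1+s[1:,4].argmax()
    ct=cv2.findContours((l==j).astype('uint8'),0,1)[0][0].reshape(-1,2)
    w=unproj(c,ct,.004)[:,:2]; q=cv2.minAreaRect((w*1000).astype('float32')); print(n,s[j],q)
    bx=cv2.boxPoints(q);e=[bx[1]-bx[0],bx[2]-bx[1]]; L=max(e,key=np.linalg.norm); print("yaw",np.arctan2(L[1],L[0]))
C=unproj(cs["scene"],[(264,242.5),(301,274),(327.5,255)],p[2]-.0626+.01); print(C,(C[0]+C[2])/2, C[2]-C[1],C[1]-C[0])
# template: predicted plate corners & coupon check
t=-.207;x=np.array([np.cos(t),np.sin(t)]);y=np.array([-x[1],x[0]])
for n,c in cs.items():
    print(n,[proj(c,[np.r_[p[:2]+a*x*.075+b*y*.05,p[2]-.0526]])[0].round(1).tolist() for a,b in((-1,1),(-1,-1),(1,-1),(1,1))])
```

```text
[ 0.60002762 -0.09446334  0.17971766]
scene [ 164  291   81   77 3213] ((488.44732666015625, -373.9351806640625), (139.3274688720703, 189.29843139648438), 74.47628021240234)
yaw -0.27094
side [ 263  294   76   44 2897] ((486.6114501953125, -375.8852233886719), (139.68325805664062, 188.8973846435547), 74.62612915039062)
yaw -0.26832455
[[ 0.51580837 -0.12251648  0.12711766]
 [ 0.65737776 -0.15428372  0.12711766]
 [ 0.68340388 -0.0618347   0.12711766]] [ 0.59960612 -0.09217559  0.12711766] [ 2.60261184e-02  9.24490171e-02 -1.11022302e-16] [ 1.41569397e-01 -3.17672409e-02  1.11022302e-16]
scene [[288.8, 224.9], [263.0, 243.9], [301.9, 276.2], [327.8, 254.8]]
side [[297.4, 200.6], [296.3, 220.4], [348.7, 221.1], [346.9, 201.2]]
```

```bash
python3 -m jog '[{"claw":-1,"slide":[-0.13,0.3,0],"angular":[0,0,0]},{"claw":-1,"slide":[-0.13,0.6,0],"angular":[0,0,0]},{"claw":-1,"slide":[-0.13,0.85,0],"angular":[0,0,0]},{"claw":-1,"slide":[-0.13,0.85,0],"angular":[0,0,0]},{"claw":-1,"slide":[-0.13,0.85,0],"angular":[0,0,0]}]'
python3 -m jog '[{"claw":-1,"slide":[-0.13,0.85,0],"angular":[0,0,0]},{"claw":-1,"slide":[-0.13,0.85,0],"angular":[0,0,0]},{"claw":-1,"slide":[-0.13,0.85,0],"angular":[0,0,0]},{"claw":-1,"slide":[-0.13,0.85,0],"angular":[0,0,0]},{"claw":-1,"slide":[-0.13,0.85,0],"angular":[0,0,0]}]'
python3 -m jog '[{"claw":-1,"slide":[-0.13,0.85,0],"angular":[0,0,0]},{"claw":-1,"slide":[-0.13,0.85,0],"angular":[0,0,0]},{"claw":-1,"slide":[-0.13,0.85,0],"angular":[0,0,0]},{"claw":-1,"slide":[-0.13,0.85,0],"angular":[0,0,0]},{"claw":-1,"slide":[-0.13,0.85,0],"angular":[0,0,0]}]'
python3 -m jog '[{"claw":-1,"slide":[-0.13,0.85,0],"angular":[0,0,0]},{"claw":-1,"slide":[-0.13,0.85,0],"angular":[0,0,0]},{"claw":-1,"slide":[-0.13,0.85,0],"angular":[0,0,0]},{"claw":-1,"slide":[-0.13,0.5,0],"angular":[0,0,0.3]},{"claw":-1,"slide":[-0.13,0.3,0],"angular":[0,0,0.33]}]'
python3 -m jog '[{"claw":-1,"slide":[0,0,0.3],"angular":[0,0,0]},{"claw":-1,"slide":[0,0,0.6],"angular":[0,0,0]},{"claw":-1,"slide":[0,0,0.8],"angular":[0,0,0]},{"claw":-1,"slide":[0,0,0.6],"angular":[0,0,0]},{"claw":-1,"slide":[0,0,0],"angular":[0,0,0]}]'
```

```text
t: 19.57
position: [0.5728, -0.1611, 0.1807]
ee_rot: [[0.979, -0.206, 0.0], [-0.206, -0.979, -0.001], [0.0, 0.001, -1.0]]
wrist_force: [-0.4, -0.9, -7.5]
opening: 0.0142
t: 19.98
position: [0.5423, -0.2418, 0.1808]
ee_rot: [[0.978, -0.207, 0.0], [-0.207, -0.978, -0.001], [0.0, 0.001, -1.0]]
wrist_force: [-0.3, 0.3, -6.6]
opening: 0.0137
t: 20.4
position: [0.512, -0.3221, 0.1807]
ee_rot: [[0.978, -0.207, 0.0], [-0.207, -0.978, -0.0], [0.0, 0.0, -1.0]]
wrist_force: [-0.2, -0.1, -7.0]
opening: 0.0137
t: 20.82
position: [0.4854, -0.385, 0.1808]
ee_rot: [[0.962, -0.272, 0.001], [-0.272, -0.962, -0.001], [0.001, 0.0, -1.0]]
wrist_force: [-0.5, -0.7, -6.7]
opening: 0.0138
t: 21.23
position: [0.4851, -0.3802, 0.1303]
ee_rot: [[0.964, -0.266, -0.004], [-0.266, -0.964, 0.006], [-0.006, -0.005, -1.0]]
wrist_force: [-0.4, 1.4, -8.2]
opening: 0.014
```

```bash
python3 -m jog '[{"claw":-1,"slide":[0,-0.3,0.5],"angular":[0,0,0]},{"claw":-1,"slide":[0,0,0.5],"angular":[0,0,0]},{"claw":-1,"slide":[0,0,0.5],"angular":[0,0,0]},{"claw":-1,"slide":[0,0,0],"angular":[0,0,0]},{"claw":-1,"slide":[0,0,0],"angular":[0,0,0]}]'
cat > k.py <<'E'
from h import *
import sys
t=-.2695;x=np.array([np.cos(t),np.sin(t)]);y=np.array([-x[1],x[0]])
p=np.mean([r.get_state()["position"]],axis=0);print(p,r.get_state()["ee_rot"][:,0])
out=[]
for n,o in(("scene",(150,220)),("side",(245,260))):
    c=shot(n); im=cv2.resize(c["color"][o[1]:o[1]+130,o[0]:o[0]+110],None,fx=3.6,fy=3.6,interpolation=cv2.INTER_CUBIC)
    z=max(p[2]-.0626,.004)+.01
    for q,col in((p[:2],(255,0,0)),(np.array([.4875,-.375]),(255,255,0))):
        P=proj(c,[np.r_[q+a*x*.075+b*y*.05,z] for a,b in((-1,1),(-1,-1),(1,-1),(1,1))])
        cv2.polylines(im,[((P-o+.5)*3.6).round().astype('int32')],True,col,1)
    out.append(im)
cv2.imwrite('pics/'+sys.argv[1],np.hstack(out)[:,:,::-1])
E
python3 k.py k1.png
```

```text
t: 21.65
position: [0.4881, -0.377, 0.1042]
ee_rot: [[0.964, -0.267, -0.0], [-0.267, -0.964, 0.001], [-0.0, -0.001, -1.0]]
wrist_force: [0.2, -0.3, -6.9]
opening: 0.0138
[ 0.48805042 -0.37702201  0.10419697] [ 9.63723305e-01 -2.66903083e-01 -3.67215850e-04]
```

View pics/k1.png

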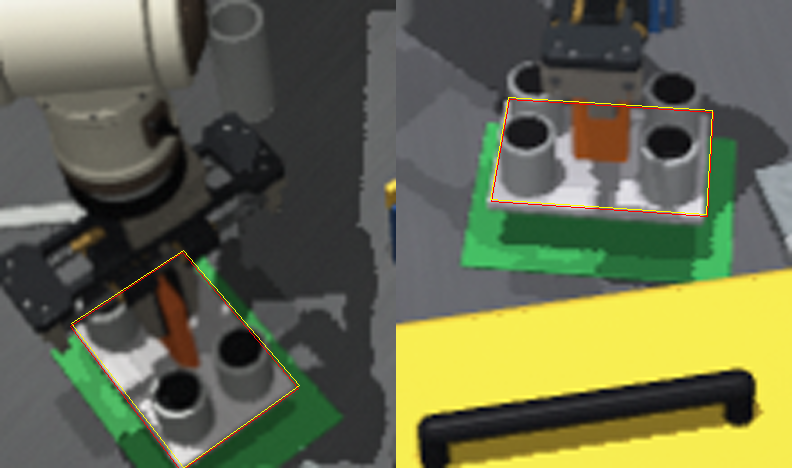

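The predicted outlines match the plate in both views, and the carrier is level over the mat. Lowering it.

```bash
python3 -m jog '[{"claw":-1,"slide":[0,-0.1,0.4],"angular":[0,0,0]},{"claw":-1,"slide":[0,0,0.5],"angular":[0,0,0]},{"claw":-1,"slide":[0,0,0.5],"angular":[0,0,0]},{"claw":-1,"slide":[0,0,0.3],"angular":[0,0,0]},{"claw":-1,"slide":[0,0,0],"angular":[0,0,0]}]'
python3 -m jog '[{"claw":-1,"slide":[0,0,0.05],"angular":[0,0,0]},{"claw":-1,"slide":[0,0,0.05],"angular":[0,0,0]},{"claw":-1,"slide":[0,0,0],"angular":[0,0,0]},{"claw":-1,"slide":[0,0,0],"angular":[0,0,0]},{"claw":-1,"slide":[0,0,0],"angular":[0,0,0]}]'
```

```text
t: 22.17
position: [0.4876, -0.3742, 0.0682]
ee_rot: [[0.964, -0.267, -0.002], [-0.267, -0.964, 0.003], [-0.003, -0.003, -1.0]]
wrist_force: [-0.6, 0.1, -8.3]
opening: 0.014
t: 22.58
position: [0.4893, -0.376, 0.0697]
ee_rot: [[0.964, -0.267, 0.002], [-0.267, -0.964, -0.001], [0.002, 0.001, -1.0]]
wrist_force: [-1.2, 0.9, -8.2]
opening: 0.0139
```

```bash
python3 -m jog '[{"claw":-1,"slide":[0,0,0.05],"angular":[0,0,0]},{"claw":-1,"slide":[0,0,0.05],"angular":[0,0,0]},{"claw":-1,"slide":[0,0,0],"angular":[0,0,0]},{"claw":-1,"slide":[0,0,0],"angular":[0,0,0]},{"claw":-1,"slide":[0,0,0],"angular":[0,0,0]}]'
```

```text
t: 23.0
position: [0.489, -0.3757, 0.0671]
ee_rot: [[0.964, -0.267, 0.001], [-0.267, -0.964, -0.0], [0.001, 0.0, -1.0]]
wrist_force: [-0.8, -0.3, -6.7]
opening: 0.0139
```

```bash
python3 -m jog '[{"claw":-1,"slide":[0,0,0.05],"angular":[0,0,0]},{"claw":-1,"slide":[0,0,0.05],"angular":[0,0,0]},{"claw":-1,"slide":[0,0,0],"angular":[0,0,0]},{"claw":-1,"slide":[0,0,0],"angular":[0,0,0]},{"claw":-1,"slide":[0,0,0],"angular":[0,0,0]}]'
```

```text
t: 23.42
position: [0.4892, -0.376, 0.0666]
ee_rot: [[0.964, -0.267, 0.001], [-0.267, -0.964, -0.001], [0.002, 0.001, -1.0]]
wrist_force: [-5.1, 2.1, 2.3]
opening: 0.0141
```

Force went from -6.7 to +2.3 N, so the carrier is resting on the mat. Releasing and retreating upwards.

```bash
python3 -m jog '[{"claw":-0.6,"slide":[0,0,0],"angular":[0,0,0]},{"claw":-0.4,"slide":[0,0,0],"angular":[0,0,0]},{"claw":-0.2,"slide":[0,0,0],"angular":[0,0,0]},{"claw":-0.1,"slide":[0,0,0],"angular":[0,0,0]},{"claw":-0.1,"slide":[0,0,0],"angular":[0,0,0]}]'
python3 -m jog '[{"claw":-0.1,"slide":[0,0,-0.5],"angular":[0,0,0]},{"claw":-0.1,"slide":[0,0,-0.8],"angular":[0,0,0]},{"claw":-0.1,"slide":[0,0,-1],"angular":[0,0,0]},{"claw":-0.1,"slide":[0,0,-1],"angular":[0,0,0]},{"claw":-0.1,"slide":[0,0,-1],"angular":[0,0,0]}]'
python3 -m jog '[{"claw":-0.1,"slide":[-1,0,-1],"angular":[0,0,0]},{"claw":-0.1,"slide":[-1,0,-1],"angular":[0,0,0]},{"claw":-0.1,"slide":[-1,0,0],"angular":[0,0,0]},{"claw":-0.1,"slide":[-1,0,0],"angular":[0,0,0]},{"claw":-0.1,"slide":[0,0,0],"angular":[0,0,0]}]'
python3 - <<'E'
from h import *
t=-.2695;x=np.array([np.cos(t),np.sin(t)]);y=np.array([-x[1],x[0]]);q=np.array([.4875,-.375])
out=[]
for n,o in(("scene",(150,180)),("side",(240,170))):
    c=shot(n); rec(c,["offcut","carrier","gate","brush","coupler"])
    im=cv2.resize(c["color"][o[1]:o[1]+190,o[0]:o[0]+170],(399,446),interpolation=cv2.INTER_CUBIC); f=399/170
    P=proj(c,[np.r_[q+a*x*.075+b*y*.05,.014] for a,b in((-1,1),(-1,-1),(1,-1),(1,1))])
    cv2.polylines(im,[((P-o+.5)*f).round().astype('int32')],True,(255,0,0),1); out.append(im)
cv2.imwrite('pics/k2.png',np.hstack(out)[:,:,::-1])
E
```

```text
t: 23.83
position: [0.4893, -0.376, 0.0655]
ee_rot: [[0.964, -0.267, 0.002], [-0.267, -0.964, -0.001], [0.002, 0.001, -1.0]]
wrist_force: [0.6, -0.2, 0.1]
opening: 0.041
t: 24.25
position: [0.489, -0.3757, 0.1529]
ee_rot: [[0.964, -0.267, 0.002], [-0.267, -0.964, -0.001], [0.002, 0.001, -1.0]]
wrist_force: [0.3, -0.6, 0.1]
opening: 0.0416
t: 24.67
position: [0.4099, -0.3538, 0.1921]
ee_rot: [[0.963, -0.268, 0.001], [-0.268, -0.963, -0.001], [0.001, 0.001, -1.0]]
wrist_force: [-0.5, 0.2, 0.2]
opening: 0.0413
offcut [(0.86, [0.367, -0.152, 0.079])]
carrier [(0.96, [0.498, -0.384, 0.037])]
gate [(0.64, [0.506, 0.03, 0.069]), (0.45, [0.732, 0.244, 0.111])]
brush [(0.64, [0.63, -0.456, 0.018])]
coupler [(0.88, [0.689, -0.336, 0.043]), (0.47, [0.499, -0.377, 0.038])]
offcut [(0.6, [0.346, -0.158, 0.076])]
carrier [(0.58, [0.481, -0.387, 0.044])]
gate [(0.6, [0.54, 0.026, 0.062])]
brush [(0.57, [0.623, -0.424, 0.016])]
coupler [(0.71, [0.684, -0.347, 0.04])]
```

View pics/k2.png

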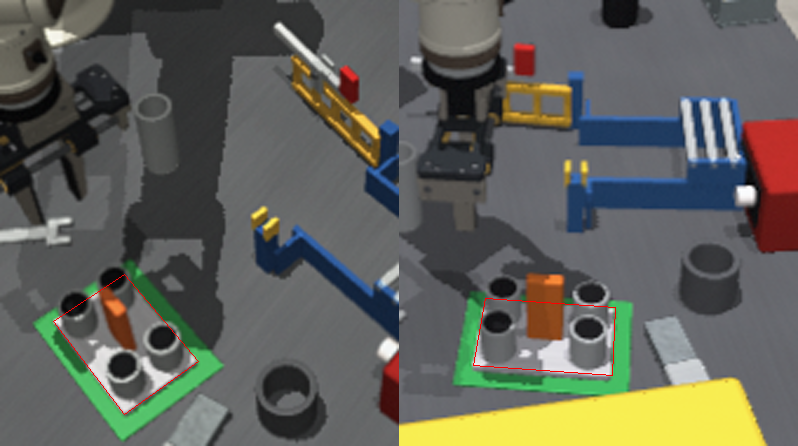

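```bash
python3 -c "
from cell import order
print(order.job_done())"
```

```text
the job is handed in; nothing more can be done
None
```

The job is done and handed in at about 25 s of the 72 s allowed. The hand-in call gave no verdict.

**What I did**
- **Offcut:** I lifted the pipe and stood it on bare bench at about (0.35, -0.14), roughly 0.29 m from the gate hinge and clear of the mat.
- **Gate:** I pressed the thumb lever about 0.4 rad, which lifted the bar clear of the catch. I then swung the gate by the tab to about 1.7 rad and let go.
- **Carrier:** I drew it about 78 mm out from under the roof bars, lifted it and set it down on the mat, aligned with the mat's long side.

**Last checks**
- **Carrier position:** In the scene and side pictures the plate matches the outline I predicted from the mat's centre and angle. I put it within about 2–3 mm of the middle and upright.
- **Gate:** It is open in both pictures. The tab's position when I released it gives about 1.67 rad, and the tool had turned 1.70 rad.
- **Offcut:** It is still upright where I put it. The trained networks located it up to about 2 cm from where I released it, as they did from the start.
- **Other things:** The networks found the brush and coupler within about 5 mm of where they were at the start. I did not re-measure the other bystanders, but the arm did not go near them.
- **Forces:** The wrist force stayed under about 15 N in every reading, and the gripper touches nothing.

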